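# Take the brush off the tart and aim the spot thermometer at it

### The arm

A 6-joint arm with a two-finger parallel gripper is mounted at the origin on the work surface; the furniture and walls round the work are solid. World frame = base frame: x ahead of the robot, y to its left, z up, the work surface at z = 0. Lengths are in m, angles in rad, forces in N, time in s.
With the tool pointing down it reaches from about 0.275 to 0.75 m from the base axis. Payload 10.2 kg.
Tool frame: the origin (TCP) lies on the mounting face of the last link; the fingertips stand 173 mm ahead of it and the grasp point (between the pads) lies r.grip_depth ahead of it (r.grip_depth is the distance from the TCP to the grasp point, in m); z points along the fingers, y is the line along which they close (so a half turn about z gives the same grasp; the last joint's range is limited). The gripper opens to 85 mm and grips with 20 to 120 N. Pads are 22 mm wide; open, the fingers measure 114 mm over their backs; the gripper's body (76 mm by 85 mm) begins 54 mm behind the grasp point. The pads swing forward as they close: fully open they stand 13 mm farther back than shut.
Start: joints at [-1.444, 0.313, 1.498, -0, 1.331, -0.223], TCP at [0.18, -0.493, 0.405] pointing down, gripper open.
Joint ranges: [-2.94, 2.94], [-0.97, 2.17], [0.19, 2.56], [-1.23, 4.37], [0.02, 3.11], [-2.88, 2.88]. Speed limits (rad/s): [2.39, 2.39, 3.01, 3.14, 3.14, 3.14].

### API

Orientations are given as [roll, pitch, yaw] about the fixed x, y, z axes, in that order (R = Rz(yaw) Ry(pitch) Rx(roll)).
In Python, from workcell import r gives the robot as it stands.
- The arm moves only by the shell command python3 shift.py 'ROWS' [FORCE]. ROWS is rows parted by semicolons, their numbers by spaces, 1 to 20 of them, each of 7 numbers: a rotation vector rx, ry, rz in rad, then dx, dy, dz in m, then the opening from 0.0 (shut) to 1.0 (fully open); each row shifts and turns the commanded pose from where the row before left it, along the tool's axes as they then stand; what a row does not reach is not made up. A row lasts 1/10 s, in which the tool goes at most 0.05 m and 0.15 rad, less where a joint would pass 70% of its speed; a pose out of reach is approached as far as the arm can. The fingers move at their own pace and stop on an object; FORCE is the grip in N (left out, the last holds). Time passes only in rows, so rows that do not move let the fingers close. It prints the time, the measured TCP pose, the force, the opening and the grip force at its end.
- r.observe(): the state, without advancing time (a new reading comes with each control period).
- r.snapshot(name): name is "side" or "top"; returns a dict with "color" (384x512x3 uint8, red, green, blue), "K" (3x3 intrinsics, pixels), "R" (3x3) and "t" (3): a world point X has camera coordinates R X + t. Camera axes: x right, y down, z forward; pixel columns grow to the right and rows downward; lengths in m; the calibration is good to about 2 mm. A picture is of the moment at which its call begins. There is no depth.
- r.close_job(): hands the job in; it is judged then, once.
The state is a dict: "time": time; "joints": joint angles; "qvel": joint speeds; "joint_efforts": joint torques, N m; "tool_pos": TCP position; "eef_rot": TCP orientation; "wrist_force": force on the tool from outside, world axes, zero at the start; "moment": the same for the moment, N m; "grip_width": opening from 0.0 (shut) to 1.0 (fully open); "finger_force": force on a finger pad.
Only numpy, scipy, OpenCV 4.12 (cv2) and the standard library are available. Lean on these libraries where they do the work, as an engineer would, in place of code of your own. Each camera call takes 0.05 s, during which the arm holds its last target. There are 200 camera calls.

### The job

I want to spot-check the tart that has the pastry brush lying across it. First take the brush off and lay it flat on the bare table beside the rack, without dropping it or pushing the tarts about; then draw the yellow spot thermometer out of its stand, turn it nose down and hold it steady about 10 cm above the crust, with the lens over the middle of that tart and looking straight down at it. Finish like that, still holding the thermometer in the gripper, touching neither tart nor rack with it, and leave the other things on the table where they are.

Things in the scene. Friction and masses are not known exactly. Their poses are not given: they have to be found in the camera images.
- thermometer: Yellow-black pistol-shaped spot thermometer, 0.14-0.28 kg, loose, its handle in the stand's socket. Origin: barrel centre line near the centre of mass; grip it here, across its 38 mm width. x: out of the nose; z: up, away from the handle; at the start z is up, x level or up to 4 degrees down (play). Barrel 38 wide (y), 34 high (z, rib to +20), x = -34 to +76, then a round nose 34 across to +88.
- lens (a point): Middle of the thermometer's lens, at the nose end: x = +89 mm in the thermometer's frame.
- handle_end (a point): Middle of the handle's lower end, (-29, 0, -120) mm in the thermometer's frame. The handle, 30 mm front to back and 26 across, runs from the barrel's underside down and 10 degrees back (towards -x).
- stand: Grey bench stand, fixed: foot 120 x 86 mm, 15 high; origin on the table under its centre, z up, x the way the nose points. Its socket (44 x 40 outside, 33 x 29 inside: 1.5 mm play each side) holds the lower 46 mm of the handle and leans 10 degrees: draw upward and 10 degrees towards the stand's +x. The thermometer's origin starts at about (17, 0, 140) mm here.
- stand_mouth (a point): Middle of the socket's mouth, 65 mm above the table.
- baked_tart: The tart to be checked: the lattice tart under the brush, 93 mm across, 34 mm high at the crust's top (the brush lies 31 mm above its underside), loose, 60 g. Origin: middle of its underside, z up.
- other_tart: The second lattice tart on the rack, 94 mm across, 27 mm high, loose, not to be disturbed. Origin: middle of its underside.
- rack: Low wire cooling rack, fixed, 210 (x) x 140 (y) mm, its wires 24 mm above the table; the two tarts stand on it, one nearer and one farther along its x. Origin: on the table under its middle. Between rack and stand the table is bare, at least 90 mm wide; its far edge is at world x = 0.60.
- brush: Pastry brush, 269 mm long (y), 39 wide (x), 14 thick, 45 g, loose, across the tart, level to within 6 degrees. Origin: middle of its underside, z up. Bristles and metal ferrule towards -y (-51 to -124 mm), wooden handle towards +y (to +134), 11 thick, 32 wide at most; handle roughly to the right (world -y). Grip it about 62 mm from the origin, outside the tart's rim, with 30 mm of air below.
- spice_green: Glass spice jar with green cap, 46 mm across, 106 high, loose bystander. Origin under its middle.

How it is judged:
By the outcome, as a careful person would: the job done as asked, in the order asked, and still so for the second after the job is handed in, while the arm keeps its last pose, push and grip.
It also fails if it takes over 66 s, if anything falls off the work surface, if the arm or the gripper's body presses on something with over 40 N, if the wrist force passes 120 N, or if a joint passes its speed limit or range.

## Working session

There is one attempt and no reset: what is moved stays moved. The work goes in short steps, Python scripts to look and compute and a shell command to move; the robot and the scene stay as the last step left them, time stands still between calls to the robot, and variables do not carry over. Pictures are saved under pics/ and viewed, at most 10 in all, crops included, and the job is handed in when it is done.

```bash
ls; mkdir -p pics
python3 - <<'E'
from workcell import r
import cv2,pickle
for n in("side","top"):
    s=r.snapshot(n);pickle.dump(s,open(n+".pkl","wb"));cv2.imwrite(f"pics/{n}0.png",cv2.resize(s["color"][:,:,::-1],(800,600),interpolation=cv2.INTER_CUBIC))
    print(n,s["K"].tolist(),s["R"].round(3).tolist(),s["t"].round(3).tolist())
print(r.grip_depth,r.observe())
E
```

```text
pics
shift.py
workcell.py
side [[462.65419295698973, 0.0, 256.35765725380685], [0.0, 462.65419295698973, 179.4726551789222], [0.0, 0.0, 1.0]] [[-0.974, -0.225, -0.005], [-0.141, 0.63, -0.764], [0.175, -0.743, -0.646]] [0.482, 0.254, 1.151]
top [[369.92042095220603, 0.0, 262.6591395501832], [0.0, 369.92042095220603, 188.92372129027996], [0.0, 0.0, 1.0]] [[-0.006, -1.0, -0.027], [-0.995, 0.009, -0.094], [0.095, 0.027, -0.995]] [-0.132, 0.52, 0.914]
0.1547 {'time': 0.1, 'joints': array([-1.44436566e+00,  3.13428582e-01,  1.49835695e+00,  5.71065463e-06,
        1.33099885e+00, -2.23415203e-01]), 'qvel': array([ 0.00031798, -0.00047864, -0.00045577,  0.00115958, -0.00013375,
       -0.00049039]), 'joint_efforts': array([ 3.14620171e-03, -4.12899649e+01, -2.60144770e+01, -1.47405262e-04,
        2.97737446e-03, -1.87954748e-05]), 'tool_pos': array([ 0.17992356, -0.49317935,  0.40417607]), 'eef_rot': array([-3.14043177e+00, -2.69449671e-04,  3.49844354e-01]), 'wrist_force': array([-0.36490407, -0.00950216, -0.22498078]), 'moment': array([-0.00322401,  0.02022668, -0.04145226]), 'finger_force': 0.0, 'grip_width': 1.000761591336765}
```

View pics/side0.png

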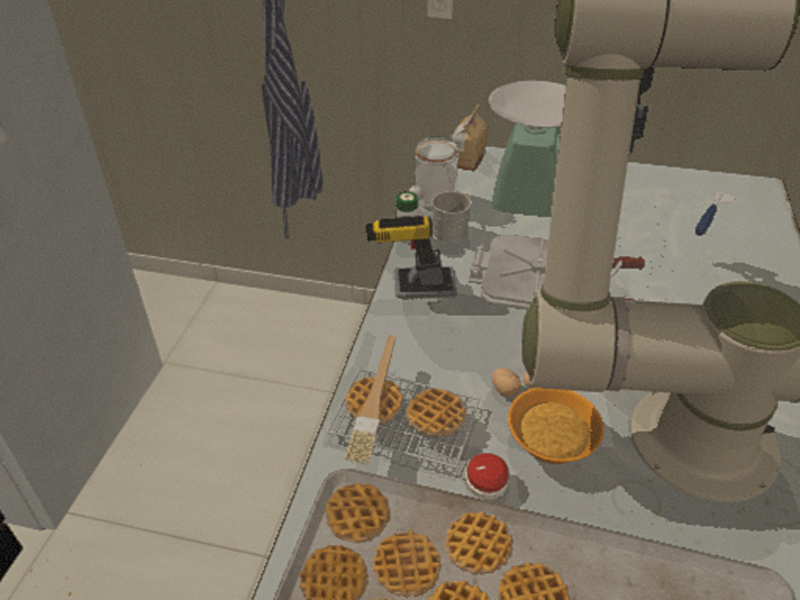

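View pics/top0.png

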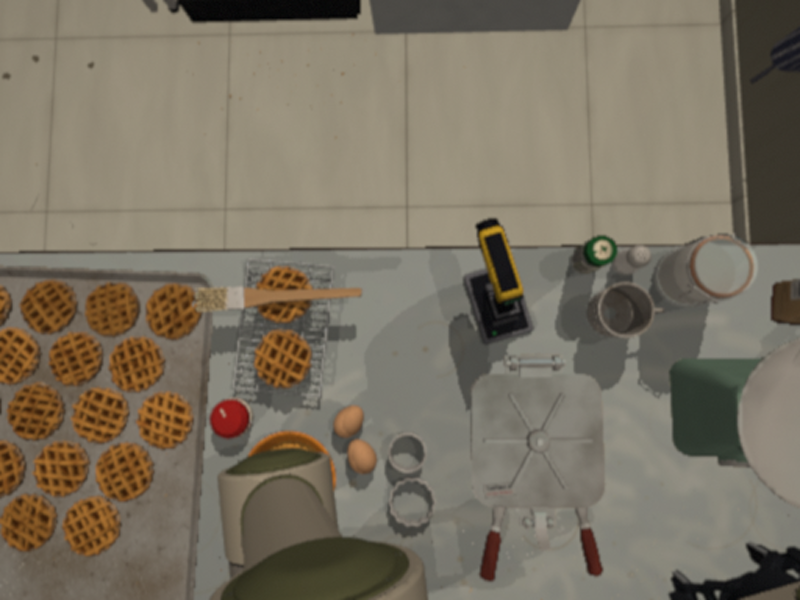

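The side view shows the brush from (357,457) to (391,338) across the far tart (375,400), with the thermometer nose at (367,232). In the top view the brush runs from (195,299) to (361,293), and the thermometer from nose (488,222) to rear (510,297). Next I'll zoom in to measure.

```bash
cat > h.py <<'E'
import numpy as np,cv2,pickle
from workcell import r
from scipy.optimize import least_squares
def proj(s,X):
    c=np.atleast_2d(X)@s["R"].T+s["t"];p=c@s["K"].T;return p[:,:2]/p[:,2:]
def plane(s,uv,z):
    d=s["R"].T@np.linalg.solve(s["K"],[*uv,1]);o=-s["R"].T@s["t"];return o+d*(z-o[2])/d[2]
def tri(a,ua,b,ub):
    f=lambda X:np.r_[proj(a,X)[0]-ua,proj(b,X)[0]-ub]
    q=least_squares(f,[.5,-.1,.1]);return q.x,np.abs(q.fun).max()
def crop(s,x,y,w,h,k):  # k-times enlarged crop; pixel u = x+px/k
    return cv2.resize(s["color"][y:y+h,x:x+w,::-1],(w*k,h*k),interpolation=cv2.INTER_CUBIC)
E
python3 - <<'E'
from h import *
S,T=[pickle.load(open(n+".pkl","rb")) for n in("side","top")]
# 400x300 each
a=crop(T,120,160,133,100,3);b=crop(S,205,205,80,100,3)
c=crop(T,290,135,60,90,3);d=crop(S,225,125,80,75,3)
A=crop(T,118,155,120,100,4)[:300*4//3];B=crop(S,215,210,60,90,4)
im=np.zeros((600,800,3),np.uint8)
def put(i,x,y): im[y:y+i.shape[0],x:x+i.shape[1]]=i
put(crop(T,118,160,120,75,4),0,0)    # 480x300 
put(crop(S,215,210,75,75,4),490,0)   # 300x300
put(crop(T,290,135,60,58,5),0,310)   # 300x290
put(crop(S,225,130,80,58,5),310,310) # 400x290
cv2.imwrite("pics/z.png",im)
E
```

```text
(no output)
```

View pics/z.png

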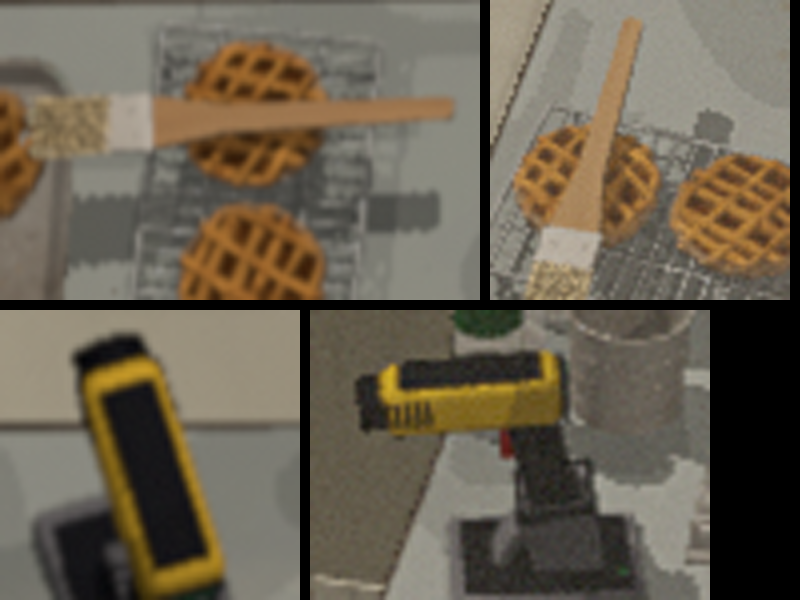

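The crops show these pixels. In the top image the brush tip is (231.3,187), the ferrule junction (156,190.5) and the tart centre about (182.2,188). In the side image the tip is (250.5,215) and the junction (235.5,267). The barrel corners are in the top crop and the nose end in the side crop at (234.8,148.8).

Run:
```python
from h import *
from scipy.spatial.transform import Rotation as Ro
S,T=[pickle.load(open(n+".pkl","rb")) for n in("side","top")]
tip=tri(T,[231.3,187],S,[250.5,215]);j=tri(T,[156,190.5],S,[235.5,267])
print("tip",tip,"junc",j)
print("brush ends z.06",plane(T,[231.3,187],.063),plane(T,[125.5,191.5],.062))
print("tart top",plane(T,[182.2,188.3],.05),plane(S,[239.3,255],.05),"other",plane(T,[118+63.5,160+64],.045))
print("rack far edge",plane(T,[118+40,165],.024),plane(T,[118+96,168],.024))
M=np.array([[76,19,15],[76,-19,15],[-34,19,15],[-34,-19,15]])/1e3
U=np.array([[306.8,148],[321,144],[320,193],[335,187.4]])
M2=np.array([[-34,19,-17],[88,10,0],[-34,19,15]])/1e3
U2=np.array([[275,153.5],[234.8,148.8],[274.5,139.5]])
def f(p):
    R=Ro.from_euler("ZY",[p[3],p[4]]).as_matrix()
    return np.r_[(proj(T,M@R.T+p[:3])-U).ravel(),(proj(S,M2@R.T+p[:3])-U2).ravel(),(p[2]-.14)/.003,(p[4]-.035)/.02]
q=least_squares(f,[.52,-.45,.14,.2,.03],loss="soft_l1");print("therm",q.x.round(4),q.fun.round(1))
y=q.x[3];print("edge",plane(T,[256,158.5],0))
im=np.zeros((600,800,3),np.uint8)
```

```text
tip (array([ 0.52259749, -0.06006683,  0.06076236]), np.float64(0.7168108448899488)) junc (array([0.51545291, 0.12357156, 0.06476271]), np.float64(0.7116477804725037))
brush ends z.06 [ 0.52078112 -0.06054523  0.063     ] [0.51217351 0.19946838 0.062     ]
tart top [0.51997449 0.06273462 0.05      ] [0.5213124  0.07338675 0.05      ] other [0.43203755 0.06444156 0.045     ]
rack far edge [0.58317527 0.13249621 0.024     ] [ 0.57387801 -0.01180285  0.024     ]
therm [ 0.5334 -0.2718  0.1408  0.2732  0.0382] [-1.8 -2.5  0.6 -3.3 -0.2  0.2  1.7  0.9  1.3 -0.3 -0.6  0.5  1.7  4.8
  0.3  0.2]
edge [ 0.60151545 -0.11815777  0.        ]
```

```bash
cat >> h.py <<'E'
from scipy.spatial.transform import Rotation as Ro
def toolR(z,y):  # tool z and closing axis y (world)
    z=np.array(z,float);z/=np.linalg.norm(z);y=np.array(y,float);y-=z*(y@z);y/=np.linalg.norm(y);return np.c_[np.cross(y,z),y,z]
def go(pos,R,cur=None):
    o=r.observe();p,C=(o["tool_pos"],Ro.from_euler("xyz",o["eef_rot"]).as_matrix()) if cur is None else cur
    rv=Ro.from_matrix(C.T@R).as_rotvec();d=R.T@(np.array(pos)-p)
    print("rot",rv.round(4),"|%.3f|"%np.linalg.norm(rv),"then shift",d.round(4),"|%.3f|"%np.linalg.norm(d));return np.array(pos),R
E
python3 - <<'E'
from h import *
T=pickle.load(open("top.pkl","rb"))
for n,u,v,z in[("rackR",330,262,.024),("rackR2",320,408,.024),("standL",465,285,.0),("standnearL",490,342,0),("egg",348,408,.03),("eggR",364,420,.02),("egg2R",377,455,.02),("cup",425,440,0.04),("waffleR",527,360,.05),("waffleL",472,380,.04),("jar",600,250,.1)]: print(n,plane(T,[u/1.5625,v/1.5625],z).round(3))
g=[.5188,.008]
go([*g,.30],toolR([0,0,-1],[.999,.033,0]))
E
```

```text
rackR [ 0.575 -0.005  0.024]
rackR2 [0.34  0.01  0.024]
standL [ 0.538 -0.226  0.   ]
standnearL [ 0.443 -0.265  0.   ]
egg [ 0.34  -0.036  0.03 ]
eggR [ 0.32 -0.06  0.02]
egg2R [ 0.265 -0.081  0.02 ]
cup [ 0.291 -0.157  0.04 ]
waffleR [ 0.414 -0.316  0.05 ]
waffleL [ 0.383 -0.232  0.04 ]
jar [ 0.577 -0.42   0.1  ]
rot [-8.000e-04 -1.000e-03 -1.254e+00] |1.254| then shift [0.4897 0.3552 0.1042] |0.614|
```

```bash
python3 shift.py '0 0 -.1393 0 0 0 1;0 0 -.1393 0 0 0 1;0 0 -.1393 0 0 0 1;0 0 -.1393 0 0 0 1;0 0 -.1393 0 0 0 1;0 0 -.1393 0 0 0 1;0 0 -.1393 0 0 0 1;0 0 -.1393 0 0 0 1;0 0 -.1393 0 0 0 1'
python3 shift.py '0 0 0 .03498 .02537 0 .6;0 0 0 .03498 .02537 0 .6;0 0 0 .03498 .02537 0 .6;0 0 0 .03498 .02537 0 .6;0 0 0 .03498 .02537 0 .6;0 0 0 .03498 .02537 0 .6;0 0 0 .03498 .02537 0 .6;0 0 0 .03498 .02537 0 .6;0 0 0 .03498 .02537 0 .6;0 0 0 .03498 .02537 0 .6;0 0 0 .03498 .02537 0 .6;0 0 0 .03498 .02537 0 .6;0 0 0 .03498 .02537 0 .6;0 0 0 .03498 .02537 0 .6;0 0 0 0 0 .05 .6;0 0 0 0 0 .05 .6;0 0 0 0 0 0 .6;0 0 0 0 0 0 .6'
python3 - <<'E'
from h import *
print(r.observe()["joints"].round(3))
go([.5188,.008,.215],toolR([0,0,-1],[.999,.033,0]))
S,T=r.snapshot("side"),r.snapshot("top")
im=np.hstack([crop(S,215,190,65,100,6)[:600],crop(T,150,135,100,100,4)[:,:400].copy() if 0 else cv2.resize(crop(T,150,135,100,150,4),(400,600))])
cv2.imwrite("pics/g1.png",im)
E
```

```text
time: 1.0
tool_pos: [0.1799, -0.4932, 0.4043]
eef_rot: [-3.142, -0.001, 1.609]
wrist_force: [-0.2, 0.4, -0.2]
grip_width: 0.999
finger_force: 0.0
time: 2.8
tool_pos: [0.5192, 0.0077, 0.3057]
eef_rot: [-3.141, -0.0, 1.603]
wrist_force: [0.3, -0.3, 1.1]
grip_width: 0.6
finger_force: 0.0
[-0.211  0.401  1.649  0.     1.092 -0.244]
rot [-0.0001 -0.0001 -0.0005] |0.001| then shift [ 0.0003 -0.0004  0.0907] |0.091|
```

View pics/g1.png

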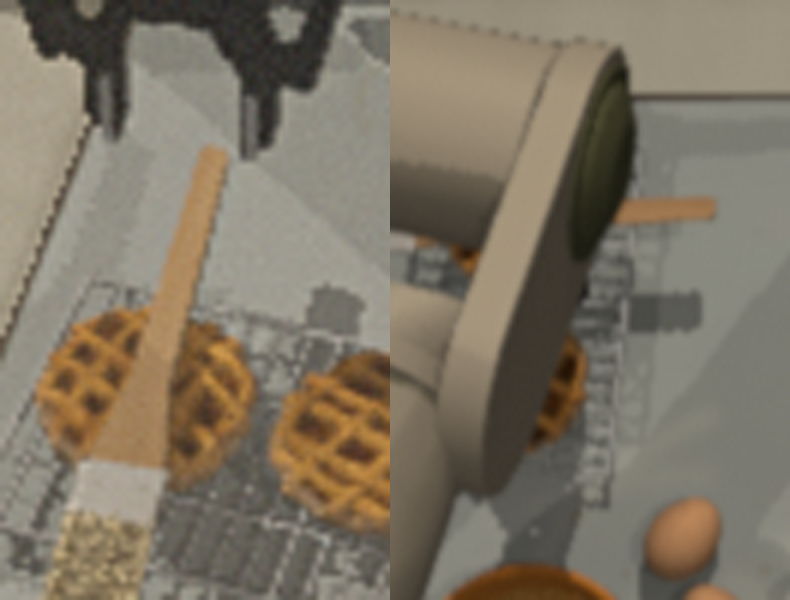

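The picture shows the open fingers hovering astride the brush line, with the handle tip at side-crop (213,150) and the brush still on the tart. Descend and grip.

```bash
python3 shift.py '0 0 0 .0003 0 .03 .6;0 0 0 0 0 .03 .6;0 0 0 0 0 .02 .6;0 0 0 0 0 .01 .6;0 0 0 0 0 0 .6;0 0 0 0 0 0 .45;0 0 0 0 0 0 .35;0 0 0 0 0 0 .28;0 0 0 0 0 0 .22;0 0 0 0 0 0 .15;0 0 0 0 0 0 0;0 0 0 0 0 0 0;0 0 0 0 0 0 0' 35
python3 - <<'E'
from h import *
S=r.snapshot("side");cv2.imwrite("pics/g2.png",crop(S,200,170,100,100,6))
E
```

```text
time: 4.2
tool_pos: [0.5189, 0.0081, 0.2148]
eef_rot: [3.141, 0.0, 1.603]
wrist_force: [0.7, -1.0, 1.6]
grip_width: 0.252
finger_force: 34.2
```

View pics/g2.png

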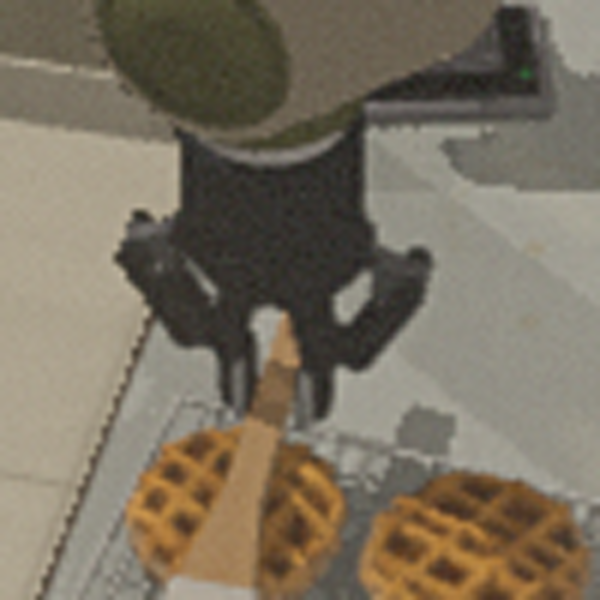

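The brush is held, but at this depth the fingertips would hit the table before the brush did. Re-grip 10 mm higher while it still rests on the tart.

```bash
python3 shift.py '0 0 0 0 0 0 .3;0 0 0 0 0 0 .4;0 0 0 0 0 -.005 .4;0 0 0 0 0 -.005 .4;0 0 0 0 0 0 .3;0 0 0 0 0 0 .22;0 0 0 0 0 0 .1;0 0 0 0 0 0 0;0 0 0 0 0 0 0' 50
python3 shift.py '0 0 0 0 0 -.005 0;0 0 0 0 0 -.01 0;0 0 0 0 0 -.02 0;0 0 0 0 0 -.03 0;0 0 0 0 0 -.03 0;0 0 0 0 0 -.025 0;0 0 0 0 0 0 0;0 0 0 0 0 0 0'
python3 - <<'E'
from h import *
S=r.snapshot("side");cv2.imwrite("pics/g3.png",crop(S,180,120,130,150,4))
go([.381,-.11,.345],toolR([0,0,-1],[.033,-.999,0]))
E
```

```text
time: 5.15
tool_pos: [0.519, 0.0081, 0.2247]
eef_rot: [3.141, 0.0, 1.603]
wrist_force: [1.9, -0.7, 1.5]
grip_width: 0.244
finger_force: 48.8
time: 5.95
tool_pos: [0.5186, 0.0082, 0.3449]
eef_rot: [3.141, 0.0, 1.604]
wrist_force: [0.4, 0.2, -1.9]
grip_width: 0.243
finger_force: 48.9
rot [-1.3000e-03  8.0000e-04  1.5705e+00] |1.571| then shift [-0.1414  0.1136 -0.0009] |0.181|
```

View pics/g3.png

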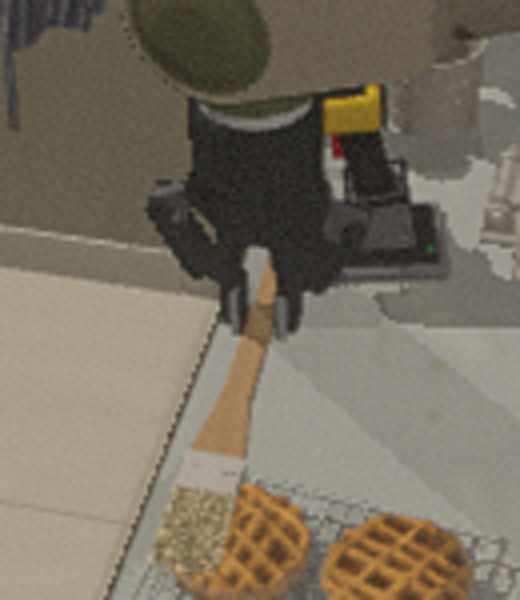

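The brush is clear of the tart (crop: grip (260,300), bristles (190,530)) and both tarts are unmoved. Turn it and carry it over the bare strip.

```bash
python3 shift.py '0 0 .0785 0 0 0 0;0 0 .1148 0 0 0 0;0 0 .1148 0 0 0 0;0 0 .1148 0 0 0 0;0 0 .1148 0 0 0 0;0 0 .1148 0 0 0 0;0 0 .1148 0 0 0 0;0 0 .1148 0 0 0 0;0 0 .1148 0 0 0 0;0 0 .1148 0 0 0 0;0 0 .1148 0 0 0 0;0 0 .1148 0 0 0 0;0 0 .1148 0 0 0 0;0 0 .1148 0 0 0 0'
python3 shift.py '0 0 0 -.01 .008 0 0;0 0 0 -.025 .02 0 0;0 0 0 -.025 .02 0 0;0 0 0 -.025 .02 0 0;0 0 0 -.025 .02 0 0;0 0 0 -.02 .016 0 0;0 0 0 -.0114 .0096 0 0;0 0 0 0 0 .04 0;0 0 0 0 0 .04 0;0 0 0 0 0 .03 0;0 0 0 0 0 .02 0;0 0 0 0 0 0 0;0 0 0 0 0 0 0'
python3 - <<'E'
from h import *
print(r.observe()["joints"].round(3),r.observe()["wrist_force"])
S,T=r.snapshot("side"),r.snapshot("top")
cv2.imwrite("pics/g4.png",np.hstack([crop(S,190,160,130,190,3)[:570],crop(T,170,130,130,190,3)]))
E
```

```text
time: 7.4
tool_pos: [0.5187, 0.0082, 0.3434]
eef_rot: [-3.141, 0.003, 0.028]
wrist_force: [-0.2, -1.0, -1.1]
grip_width: 0.241
finger_force: 48.9
time: 8.7
tool_pos: [0.381, -0.1101, 0.215]
eef_rot: [-3.141, 0.001, 0.034]
wrist_force: [0.3, 0.6, -0.2]
grip_width: 0.245
finger_force: 49.1
[-0.579  0.326  2.077 -0.     0.739  0.958] [ 0.30330022  0.58556143 -0.19941605]
```

View pics/g4.png

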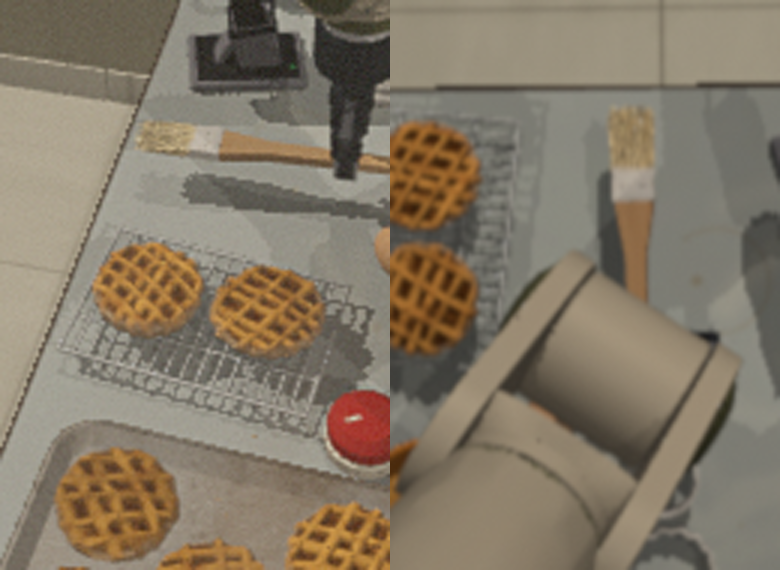

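The top view shows the brush over the bare strip with its bristles at (632,135), clear of the rack, and both tarts undisturbed. Now lower it.

```bash
python3 shift.py '0 0 0 0 0 .015 0;0 0 0 0 0 .015 0;0 0 0 0 0 .008 0;0 0 0 0 0 .002 0;0 0 0 0 0 0 0;0 0 0 0 0 0 0'; python3 shift.py '0 0 0 0 0 .002 0;0 0 0 0 0 0 0;0 0 0 0 0 0 0';python3 shift.py '0 0 0 0 0 .0015 0;0 0 0 0 0 0 0;0 0 0 0 0 0 0'
```

```text
time: 9.4
tool_pos: [0.3814, -0.1101, 0.1753]
eef_rot: [3.141, -0.001, 0.033]
wrist_force: [-0.2, 0.0, 0.2]
grip_width: 0.239
finger_force: 49.1
time: 9.7
tool_pos: [0.3815, -0.1101, 0.1736]
eef_rot: [3.141, -0.001, 0.033]
wrist_force: [-2.2, 1.0, 13.9]
grip_width: 0.241
finger_force: 56.9
time: 10.0
tool_pos: [0.3816, -0.1101, 0.1735]
eef_rot: [3.14, -0.001, 0.033]
wrist_force: [-10.2, 4.6, 44.8]
grip_width: 0.239
finger_force: 73.8
```

```bash
python3 shift.py '0 0 0 0 0 -.002 .0;0 0 0 0 0 0 0' 20;python3 shift.py '0 0 0 0 0 0 .25;0 0 0 0 0 0 .26;0 0 0 0 0 0 .28;0 0 0 0 0 0 .32;0 0 0 0 0 0 .4;0 0 0 0 0 0 .5;0 0 0 0 0 -.02 .5;0 0 0 0 0 -.04 .5;0 0 0 0 0 -.04 .5;0 0 0 0 0 -.04 .6;0 0 0 0 0 -.04 .7;0 0 0 0 0 -.02 .8'
python3 - <<'E'
from h import *
S,T=r.snapshot("side"),r.snapshot("top")
im=np.zeros((600,800,3),np.uint8)
a=crop(S,190,180,130,100,4);im[:400,:520]=a
b=crop(T,120,140,70,100,4);im[:400,520:]=b
b=crop(S,210,130,80,50,4);im[400:,:320]=b
b=crop(T,290,135,60,50,4);im[400:,320:560]=b
b=crop(T,190,150,60,50,4);im[400:,560:]=b
cv2.imwrite("pics/g5.png",im)
pickle.dump((S,T),open("n.pkl","wb"))
E
```

```text
time: 10.2
tool_pos: [0.3814, -0.1101, 0.1737]
eef_rot: [3.141, -0.001, 0.033]
wrist_force: [0.6, 0.1, 0.5]
grip_width: 0.244
finger_force: 49.7
time: 11.4
tool_pos: [0.3812, -0.1099, 0.3761]
eef_rot: [3.139, -0.003, 0.033]
wrist_force: [0.1, 0.4, -0.5]
grip_width: 0.799
finger_force: 0.0
```

View pics/g5.png

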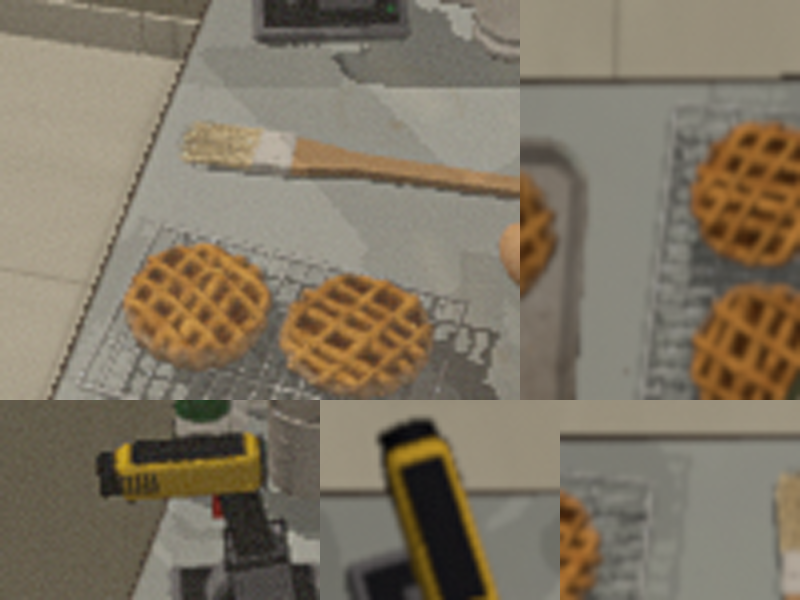

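The brush lies flat on the table at side crop (180–520, 145–185), and both tarts are unmoved. Next I'll refine the tart and thermometer poses by segmentation.

```bash
cat > fit.py <<'E'
from h import *
from scipy.optimize import minimize
S,T=pickle.load(open("n.pkl","rb"))
def mask(s,lo,hi,near):
    m=cv2.inRange(cv2.cvtColor(s["color"],cv2.COLOR_RGB2HSV),lo,hi)
    m=cv2.morphologyEx(m,cv2.MORPH_CLOSE,np.ones((3,3)))
    n,l,st,c=cv2.connectedComponentsWithStats(m)
    i=min((i for i in range(1,n) if st[i,4]>60),key=lambda i:np.hypot(*(c[i]-near)))
    h=cv2.convexHull(np.argwhere(l==i)[:,::-1].astype(np.float32));return h
def mom(h):
    m=cv2.moments(h);a=m["m00"];return np.array([m["m10"]/a,m["m01"]/a]),np.array([m["mu20"],m["mu02"],m["mu11"]])/a,a
def hullp(s,X): return cv2.convexHull(proj(s,X).astype(np.float32))
if __name__=="__main__":
    th=np.linspace(0,6.28,60);c=np.c_[np.cos(th),np.sin(th)]
    shape=np.r_[np.c_[.0465*c,0*th+.055],np.c_[.04*c,0*th+.026]]
    for nm,s,near in(("top",T,[181.5,188]),("side",S,[239,255])):
        h=mask(s,(8,90,50),(25,255,255),near);m=mom(h)
        q=least_squares(lambda p:mom(hullp(s,shape+[*p,0]))[0]-m[0],[.52,.065],diff_step=1e-3)
        print(nm,m[0],m[2],mom(hullp(s,shape+[*q.x,0]))[2],"tart",q.x)
    hs=[(s,mom(mask(s,(20,120,70),(35,255,255),n))) for s,n in((T,[320,168]),(S,[256,146]))]
    B=np.array([[x,y,z] for x in(-34,72) for y in(-18,18) for z in(-15,17)])/1e3
    def f(p):
        R=Ro.from_euler("ZY",[p[3],p[4]]).as_matrix();e=[(p[2]-.14)/.002,(p[4]-.035)/.02]
        for s,m in hs:
            a=mom(hullp(s,B@R.T+p[:3]));e+=list((a[0]-m[0])*2)+list((a[1]-m[1])/np.sqrt(m[1][:2].sum())/2)
        return e
    q=least_squares(f,[.53,-.27,.14,.27,.035],diff_step=1e-3);print("therm",q.x.round(4),np.round(q.fun,2),[m[2] for _,m in hs])
E
python3 fit.py; python3 -c "
from h import *;print(r.observe()['joints'].round(3))"
```

```text
top [180.8640204  188.18045592] 1045.5 1106.829220075626 tart [0.5200304 0.0648771]
side [238.97177419 256.06835637] 868.0 993.4472470923793 tart [0.52249741 0.07240715]
therm [ 0.5353 -0.2706  0.1389  0.2536  0.038 ] [-0.54  0.15 -0.26 -0.29  0.17  0.99  0.11  0.45 -0.43  0.55  0.26  0.1 ] [784.0, 481.0]
[-0.578  0.054  1.893  0.     1.19   0.96 ]
```

Run:
```python
from fit import *
a=mask(T,(8,90,50),(25,255,255),[181.5,188])[:,0];b=mask(S,(8,90,50),(25,255,255),[239,255])[:,0]
print(a.min(0),a.max(0),b.min(0),b.max(0))
for z in(.035,.045,.055):print(z,[plane(T,[u,188],z)[1].round(4) for u in(a[:,0].min()-.5,a[:,0].max()+.5)],"side far",plane(S,b[b[:,1].argmin()]-[0,.5],z).round(4),"near",plane(S,b[b[:,1].argmax()]+[0,.5],z).round(4))
print(tri(T,a.mean(0)*0+[180.9,188.2],S,[239,256.07]))
# known table-level checks: brush tips z~.007, other tart
for s,n in((T,[181,225]),(S,[280,262])):
    h=mask(s,(8,90,50),(25,255,255),n);print(plane(s,mom(h)[0],.042))
```

```text
[163. 170.] [199. 206.] [221. 241.] [257. 272.]
0.035 [np.float64(0.1164), np.float64(0.0227)] side far [0.551  0.0164 0.035 ] near [0.5117 0.1151 0.035 ]
0.045 [np.float64(0.1134), np.float64(0.0207)] side far [0.5482 0.0251 0.045 ] near [0.5094 0.1227 0.045 ]
0.055 [np.float64(0.1104), np.float64(0.0187)] side far [0.5455 0.0338 0.055 ] near [0.5071 0.1303 0.055 ]
(array([0.52241323, 0.06867376, 0.03995688]), np.float64(0.4650696463337738))
[0.42208669 0.07198121 0.042     ]
[0.42133201 0.07193141 0.042     ]
```

```bash
cat > plan.py <<'E'
from h import *
P=np.array([.5345,-.271,.140]);RT=Ro.from_euler("ZY",[.262,.037]).as_matrix()
xt,yt,zt=RT.T
G=toolR(xt-zt,-yt);D=r.grip_depth
grasp=P-D*G[:,2]
E
python3 - <<'E'
from plan import *
print(G.round(3),grasp)
pre=grasp-.10*G[:,2]+[0,0,.03];print(pre)
c=go(pre,G);c=go(grasp-.1*G[:,2],G,c);go(grasp,G,c)
E
```

```text
[[ 0.708  0.259  0.657]
 [ 0.19  -0.966  0.176]
 [ 0.68  -0.    -0.733]] [ 0.43282432 -0.29826578  0.25336104]
[ 0.36709991 -0.31589072  0.35663902]
rot [ 0.0889  0.7413 -0.2171] |0.778| then shift [-0.0619  0.1951 -0.032 ] |0.207|
rot [0. 0. 0.] |0.000| then shift [-0.0204  0.      0.022 ] |0.030|
rot [0. 0. 0.] |0.000| then shift [0.  0.  0.1] |0.100|
```

```bash
python3 shift.py '.0111 .0927 -.0271 0 0 0 .8;.0111 .0927 -.0271 0 0 0 .8;.0111 .0927 -.0271 0 0 0 .8;.0111 .0927 -.0271 0 0 0 .8;.0111 .0927 -.0271 0 0 0 .8;.0111 .0927 -.0271 0 0 0 .8;.0111 .0927 -.0271 0 0 0 .8;.0111 .0927 -.0271 0 0 0 .8;0 0 0 -.0124 .039 -.0064 .8;0 0 0 -.0124 .039 -.0064 .8;0 0 0 -.0124 .039 -.0064 .8;0 0 0 -.0124 .039 -.0064 .8;0 0 0 -.0124 .039 -.0064 .8;0 0 0 0 0 0 .8;0 0 0 0 0 0 .8'
python3 - <<'E'
from plan import *
print(r.observe()["joints"].round(3));c=go(grasp-.1*G[:,2],G)
E
```

```text
time: 13.0
tool_pos: [0.3664, -0.316, 0.3522]
eef_rot: [-3.132, -0.744, 0.253]
wrist_force: [-0.1, 0.4, 1.0]
grip_width: 0.802
finger_force: 0.0
[-1.071  0.238  1.804  0.845  1.078 -0.169]
rot [-0.0038  0.0042 -0.0065] |0.009| then shift [-0.0169  0.0001  0.0192] |0.026|
```

```bash
python3 shift.py '-.0038 .0042 -.0065 -.0169 0 .0192 .8;0 0 0 0 0 .03 .8;0 0 0 0 0 .01 .8;0 0 0 0 0 0 .8;0 0 0 0 0 0 .8'
python3 - <<'E'
from plan import *
print(r.observe()["joints"].round(3));c=go(grasp,G)
S,T=r.snapshot("side"),r.snapshot("top")
cv2.imwrite("pics/g6.png",np.hstack([crop(S,200,90,100,110,5)[:,:400],crop(T,280,120,80,110,5)]))
E
```

```text
time: 13.5
tool_pos: [0.3936, -0.3081, 0.2998]
eef_rot: [3.136, -0.75, 0.268]
wrist_force: [-0.2, -0.1, 0.0]
grip_width: 0.8
finger_force: 0.0
[-1.01   0.34   1.826  0.923  0.955 -0.258]
rot [ 0.0013 -0.0013  0.0047] |0.005| then shift [-0.0019  0.0006  0.0615] |0.062|
```

View pics/g6.png

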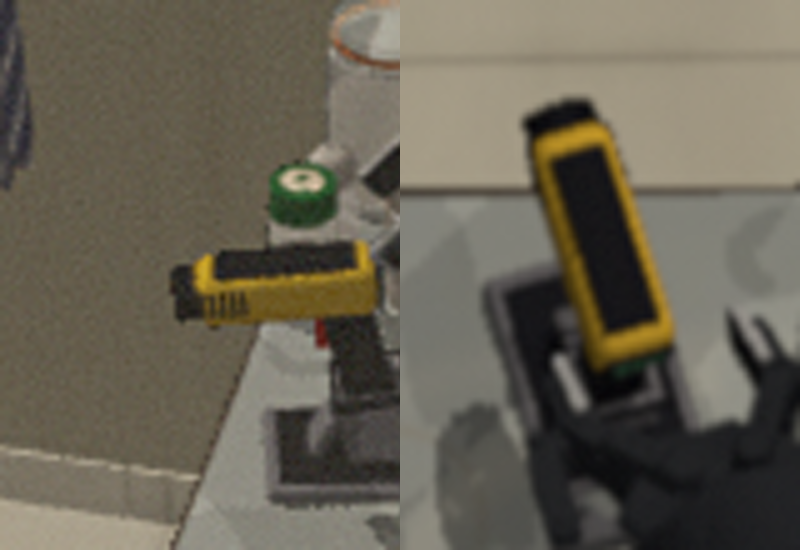

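The top view shows the fingertips at crop (575,375) and (745,320) behind the barrel, whose rear end is near (633,355). I'll check the lateral alignment numerically.

Run:
```python
from plan import *
T=r.snapshot("top");o=r.observe();C=Ro.from_euler("xyz",o["eef_rot"]).as_matrix()
f=lambda u,v:((280+(u-400)/5),(120+v/5))
for d in(.155,.165,.173):
    print(d,[ (proj(T,o["tool_pos"]+C@[0,y,d])[0]-[280,120])*5+[400,0] for y in(-.034,0,.034)])
for x in(-.034,.076,.088): print("bar",x,[((proj(T,P+RT@np.array([x,y,.016]))[0]-[280,120])*5+[400,0]).round(1) for y in(-.019,0,.019)])
```

```text
0.155 [array([575.17890386, 383.14438434]), array([654.1333745 , 361.18669791]), array([733.13084939, 339.21705174])]
0.165 [array([568.73129673, 368.79752892]), array([646.87490863, 347.06099764]), array([725.06064684, 325.31274845])]
0.173 [array([563.66755972, 357.52998403]), array([641.17437843, 335.96719593]), array([718.7226403 , 314.39287813])]
bar -0.034 [array([681.1, 339.6]), array([638.6, 351.4]), array([596.1, 363.1])]
bar 0.076 [array([608.3, 100.6]), array([566.6, 112.1]), array([524.9, 123.7])]
bar 0.088 [array([600.5,  75.1]), array([558.9,  86.6]), array([517.3,  98.1])]
```

```bash
python3 shift.py '.0013 -.0013 .0047 -.0054 .0006 .018 .8;0 0 0 0 0 .02 .8;0 0 0 0 0 .015 .8;0 0 0 0 0 .005 .8;0 0 0 0 0 0 .7;0 0 0 0 0 0 .6' 30
python3 - <<'E'
from plan import *
print(r.observe()["joints"].round(3));c=go(grasp-.005*xt,G)
S,T=r.snapshot("side"),r.snapshot("top")
cv2.imwrite("pics/g7.png",np.hstack([crop(S,220,90,80,110,5),crop(T,290,130,80,110,5)]))
E
```

```text
time: 14.25
tool_pos: [0.4279, -0.3, 0.2535]
eef_rot: [3.141, -0.749, 0.261]
wrist_force: [0.8, 0.0, 0.5]
grip_width: 0.6
finger_force: 0.0
[-0.939  0.453  1.805  0.997  0.856 -0.305]
rot [ 0.0007 -0.0002 -0.0006] |0.001| then shift [ 0.0002 -0.0004  0.0001] |0.000|
```

View pics/g7.png

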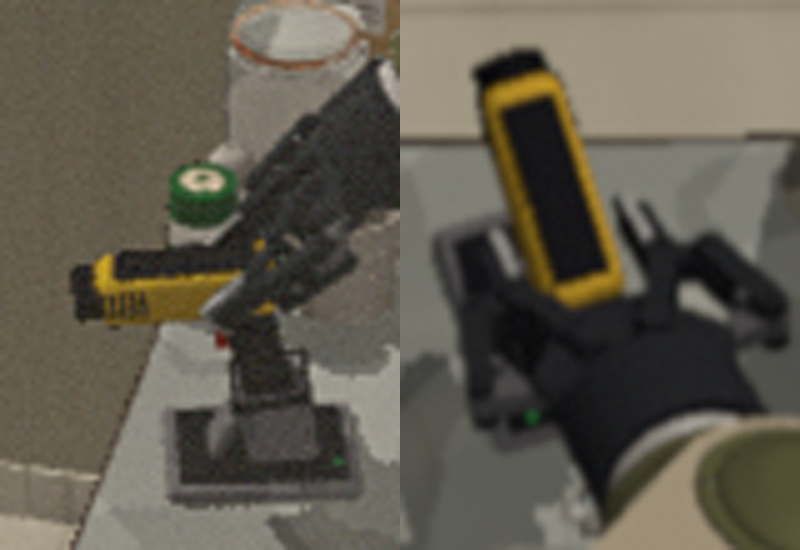

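The fingers stand on both sides of the barrel with similar gaps (top crop, left pad (510,265), right pad (625,215)). That was the last allowed picture, so from here I work by numbers. Close gently.

```bash
python3 shift.py '0 0 0 0 0 0 .54;0 0 0 0 0 0 .50;0 0 0 0 0 0 .48' 25;python3 shift.py '0 0 0 0 0 0 .46;0 0 0 0 0 0 .45';python3 shift.py '0 0 0 0 0 0 .43;0 0 0 0 0 0 .42';python3 shift.py '0 0 0 0 0 0 .40;0 0 0 0 0 0 .35;0 0 0 0 0 0 .35'
```

```text
time: 14.65
tool_pos: [0.428, -0.2999, 0.2531]
eef_rot: [-3.141, -0.748, 0.261]
wrist_force: [0.5, -0.0, 0.6]
grip_width: 0.481
finger_force: 0.0
time: 14.85
tool_pos: [0.428, -0.2998, 0.2529]
eef_rot: [-3.14, -0.748, 0.26]
wrist_force: [-0.8, 1.3, 0.8]
grip_width: 0.45
finger_force: 1.1
time: 15.05
tool_pos: [0.428, -0.2998, 0.253]
eef_rot: [-3.14, -0.748, 0.261]
wrist_force: [-2.1, 1.6, 2.3]
grip_width: 0.437
finger_force: 25.9
time: 15.35
tool_pos: [0.4281, -0.2998, 0.253]
eef_rot: [-3.14, -0.748, 0.261]
wrist_force: [-1.5, 2.0, 3.7]
grip_width: 0.448
finger_force: 25.9
```

```bash
python3 shift.py '0 0 0 0 0 0 .3;0 0 0 0 0 0 .3' 80
python3 - <<'E'
from plan import *
o=r.observe();C=Ro.from_euler("xyz",o["eef_rot"]).as_matrix()
d=Ro.from_euler("ZY",[.262,np.radians(10)]).as_matrix()[:,2]
print("draw/10mm",(C.T@d*.01).round(5),"up/10mm",(C.T@[0,0,.01]).round(5))
E
```

```text
time: 15.55
tool_pos: [0.428, -0.2998, 0.2531]
eef_rot: [-3.141, -0.748, 0.261]
wrist_force: [-3.4, 1.9, 6.3]
grip_width: 0.432
finger_force: 78.8
draw/10mm [ 7.97e-03 -1.00e-05 -6.03e-03] up/10mm [ 6.81e-03 -1.00e-05 -7.33e-03]
```

```bash
python3 shift.py '0 0 0 .004 0 -.003 .3;0 0 0 .004 0 -.003 .3;0 0 0 .008 0 -.006 .3;0 0 0 .008 0 -.006 .3'
python3 shift.py '0 0 0 .012 0 -.009 .3;0 0 0 .012 0 -.009 .3;0 0 0 .012 0 -.009 .3;0 0 0 .0136 0 -.0147 .3;0 0 0 .0204 0 -.022 .3;0 0 0 .0204 0 -.022 .3;0 0 0 .0204 0 -.022 .3;0 0 0 .0136 0 -.0147 .3;0 0 0 0 0 0 .3;0 0 0 0 0 0 .3'
python3 - <<'E'
from plan import *
o=r.observe();print(o["joints"].round(3))
S,T=r.snapshot("side"),r.snapshot("top");pickle.dump((S,T),open("n.pkl","wb"))
E
```

```text
time: 15.95
tool_pos: [0.4334, -0.2985, 0.2833]
eef_rot: [-3.141, -0.748, 0.26]
wrist_force: [0.2, -0.1, -1.5]
grip_width: 0.439
finger_force: 79.9
time: 16.95
tool_pos: [0.4408, -0.2964, 0.4563]
eef_rot: [-3.14, -0.748, 0.26]
wrist_force: [-1.0, 0.6, -2.7]
grip_width: 0.436
finger_force: 80.1
[-0.913  0.228  1.53   0.751  1.166  0.166]
```

Run:
```python
from plan import *
S,T=pickle.load(open("n.pkl","rb"))
h=np.array([np.cos(.262),np.sin(.262)])
for s,u in((S,[272,179.8]),(T,[319,196.2])):
    c=plane(s,u,.01)[:2];print("stand",c,"therm",c+.017*h,"along,lat err vs P",(c+.017*h-P[:2])@h,(c+.017*h-P[:2])@[-h[1],h[0]])
# yellow front end in old (in stand) and new images, extents along barrel
from fit import mask
S0,T0=[pickle.load(open(n+".pkl","rb")) for n in("side","top")]
o=r.observe();C=Ro.from_euler("xyz",o["eef_rot"]).as_matrix();P2=o["tool_pos"]+C[:,2]*D
def front(s,O,lo,hi,axis):
    # barrel x of the frontmost/rearmost mask pixel rows along projected axis
    n=proj(s,O+.03*xt)[0];hm=mask(s,lo,hi,n)[:,0];a=proj(s,O)[0];b=proj(s,O+.1*xt)[0];e=(b-a)/np.linalg.norm(b-a)
    t=(hm-a)@e/np.linalg.norm(b-a)*.1;return t.min().round(4),t.max().round(4)
for nm,s,O in(("S0",S0,P),("T0",T0,P),("S",S,P2),("T",T,P2)): print(nm,front(s,O+0*zt,(20,120,70),(35,255,255),0))
```

```text
stand [ 0.50852751 -0.27562522] therm [ 0.52494737 -0.271222  ] along,lat err vs P -0.009284139778473574 0.0022598312994369014
stand [ 0.50049053 -0.27908586] therm [ 0.51691039 -0.27468264] along,lat err vs P -0.017943199891228848 0.0009989708004865226
S0 (np.float64(-0.0309), np.float64(0.075))
T0 (np.float64(-0.033), np.float64(0.0746))
S (np.float64(0.0025), np.float64(0.0797))
T (np.float64(-0.0269), np.float64(0.0807))
```

```bash
cat > fin.py <<'E'
from plan import *
phi=.3
M=RT.T@G
z=-np.array([np.cos(phi),np.sin(phi),0]);x=np.array([0,0,-1.]);RTf=np.c_[x,np.cross(z,x),z]
RF=RTf@M
TG=np.array([.5215,.068,.252])-D*RF[:,2]
E
python3 - <<'E'
from fin import *
o=r.observe();C=Ro.from_euler("xyz",o["eef_rot"]).as_matrix()
print(RF.round(3),TG)
c=go([TG[0],TG[1],o["tool_pos"][2]],C)
Cr=RF@Ro.from_rotvec([0,0,np.pi]).as_matrix()
c=go(c[0],Cr,c)
E
```

```text
[[-0.676 -0.296  0.676]
 [-0.209  0.955  0.209]
 [-0.707 -0.    -0.707]] [0.4169963  0.03567322 0.36138942]
rot [0. 0. 0.] |0.000| then shift [ 0.0454 -0.327   0.0433] |0.333|
rot [ 0.0249  0.0384 -0.03  ] |0.055| then shift [0. 0. 0.] |0.000|
```

```bash
python3 shift.py '0 0 0 .0014 -.01 .0013 .3;0 0 0 .0028 -.02 .0026 .3;0 0 0 .0042 -.03 .004 .3;0 0 0 .0042 -.03 .004 .3;0 0 0 .0042 -.03 .004 .3;0 0 0 .0042 -.03 .004 .3;0 0 0 .0042 -.03 .004 .3;0 0 0 .0042 -.03 .004 .3;0 0 0 .0042 -.03 .004 .3;0 0 0 .0042 -.03 .004 .3;0 0 0 .0035 -.025 .0034 .3;0 0 0 .0028 -.02 .0026 .3;0 0 0 .0015 -.012 .0014 .3;.0249 .0384 -.03 0 0 0 .3;0 0 0 0 0 0 .3;0 0 0 0 0 0 .3'
python3 -c "
from fin import *
print(r.observe()['joints'].round(3));go(r.observe()['tool_pos'],RF@Ro.from_rotvec([0,0,np.pi]).as_matrix())"
```

```text
time: 18.65
tool_pos: [0.4169, 0.0357, 0.4558]
eef_rot: [3.14, -0.785, 0.301]
wrist_force: [0.1, -0.5, -2.3]
grip_width: 0.436
finger_force: 80.2
[-0.275 -0.083  1.874  0.6    0.746  0.675]
rot [0.0016 0.0004 0.0004] |0.002| then shift [0. 0. 0.] |0.000|
```

```bash
python3 shift.py '0 0 -.05 0 0 0 .3;0 0 -.1 0 0 0 .3;0 0 -.14 0 0 0 .3;0 0 -.14 0 0 0 .3;0 0 -.14 0 0 0 .3;0 0 -.14 0 0 0 .3;0 0 -.14 0 0 0 .3;0 0 -.14 0 0 0 .3;0 0 -.14 0 0 0 .3;0 0 -.14 0 0 0 .3;0 0 -.14 0 0 0 .3;0 0 -.14 0 0 0 .3'
python3 shift.py '0 0 -.14 0 0 0 .3;0 0 -.14 0 0 0 .3;0 0 -.14 0 0 0 .3;0 0 -.14 0 0 0 .3;0 0 -.14 0 0 0 .3;0 0 -.14 0 0 0 .3;0 0 -.14 0 0 0 .3;0 0 -.14 0 0 0 .3;0 0 -.14 0 0 0 .3;0 0 -.14 0 0 0 .3;0 0 -.1 0 0 0 .3;0 0 -.0916 0 0 0 .3;0 0 0 0 0 0 .3;0 0 0 0 0 0 .3'
python3 - <<'E'
from fin import *
o=r.observe();print(o["joints"].round(3));c=go(o["tool_pos"],RF);go(TG,RF,c)
E
```

```text
time: 19.85
tool_pos: [0.4171, 0.0354, 0.456]
eef_rot: [2.356, -0.009, 1.859]
wrist_force: [-0.4, 0.2, -2.6]
grip_width: 0.435
finger_force: 80.1
time: 21.25
tool_pos: [0.4172, 0.0355, 0.4561]
eef_rot: [-3.141, 0.786, -2.844]
wrist_force: [-0.2, -0.3, -3.2]
grip_width: 0.438
finger_force: 80.1
[-0.276 -0.083  1.873  0.6    0.746 -2.465]
rot [-0.0019  0.0006 -0.0016] |0.003| then shift [0. 0. 0.] |0.000|
rot [0. 0. 0.] |0.000| then shift [0.0671 0.0003 0.0669] |0.095|
```

```bash
python3 shift.py '-.0019 .0006 -.0016 .01 0 .01 .3;0 0 0 .015 0 .015 .3;0 0 0 .015 0 .015 .3;0 0 0 .01 0 .01 .3;0 0 0 0 0 0 .3;0 0 0 0 0 0 .3'
python3 - <<'E'
from fin import *
from fit import mom,mask,hullp
o=r.observe();print(o["joints"].round(3));C=Ro.from_euler("xyz",o["eef_rot"]).as_matrix()
S,T=r.snapshot("side"),r.snapshot("top");pickle.dump((S,T),open("m.pkl","wb"))
R0=C@M.T;gp=o["tool_pos"]+D*C[:,2];O=gp+R0@[.005,0,0];print("O",O,"x",R0[:,0].round(3))
for nm,s in(("S",S),("T",T)):
    print(nm,"origin px",proj(s,O).round(1),"lens",proj(s,O+R0@[.089,0,0]).round(1))
    m=cv2.inRange(cv2.cvtColor(s["color"],cv2.COLOR_RGB2HSV),(20,120,60),(35,255,255))
    n,l,st,c=cv2.connectedComponentsWithStats(m)
    for i in range(1,n):
        if st[i,4]>15: print(st[i],c[i].round(1))
    B=np.array([[x,y,z] for x in(-.034,.076) for y in(-.019,.019) for z in(-.017,.02)])
    print("model box px",proj(s,O+B@R0.T).round(0).tolist())
s=S;m=cv2.inRange(cv2.cvtColor(s["color"],cv2.COLOR_RGB2HSV),(20,120,60),(35,255,255))
u,v=proj(S,O+R0@[.03,0,0])[0].astype(int)
for row in m[v-34:v+40,u-30:u+30]: print("".join("#" if a else "." for a in row))
E
```

```text
time: 21.85
tool_pos: [0.4175, 0.0353, 0.3861]
eef_rot: [-3.14, 0.786, -2.839]
wrist_force: [0.6, -0.6, -2.5]
grip_width: 0.434
finger_force: 80.2
[-0.276 -0.01   1.997  0.759  0.595 -2.669]
O [0.52208653 0.06768214 0.2718066 ] x [ 0.001 -0.001 -1.   ]
S origin px [[236.7 186.5]] lens [[237.9 215.4]]
[181 168   4  18  39] [182.9 176.2]
[228 173  14  18  99] [232.4 182.4]
[229 194  15  21 212] [235.7 204.1]
model box px [[229.0, 181.0], [246.0, 180.0], [228.0, 169.0], [245.0, 169.0], [231.0, 218.0], [247.0, 217.0], [230.0, 206.0], [246.0, 205.0]]
T origin px [[150.8 175.9]] lens [[164.6 181.2]]
[119 111  17   7  60] [126.3 114. ]
[142 163  16  22 100] [152.4 174.3]
model box px [[132.0, 168.0], [137.0, 187.0], [152.0, 161.0], [158.0, 181.0], [152.0, 176.0], [157.0, 192.0], [169.0, 170.0], [174.0, 187.0]]
............................................................
............................................................
............................................................
............................................................
.........................................
[... 3528 characters left out ...]
.............................
............................................................
............................................................
............................................................
............................................................
............................................................
............................................................
............................................................
............................................................
............................................................
............................................................
............................................................
```

```bash
cat > tilt.py <<'E'
from fin import *
def edges(s,rows,lo,hi):
    q=s["color"].astype(float);q=cv2.GaussianBlur(q[:,:,0]-q[:,:,2],(0,0),.7);L=[];Rr=[]
    for v in rows:
        a=q[v,lo:hi];t=.5*np.median(np.sort(a)[-8:]);i=np.where(a>t)[0]
        k=i[0];L.append(lo+k-(a[k]-t)/(a[k]-a[k-1]));k=i[-1];Rr.append(lo+k+(a[k]-t)/(a[k]-a[k+1]))
    return np.array(L),np.array(Rr)
if __name__=="__main__":
    o=r.observe();C=Ro.from_euler("xyz",o["eef_rot"]).as_matrix();R0=C@M.T;O=o["tool_pos"]+D*C[:,2]+R0@[.005,0,0]
    A=[]
    for k in range(4):
        S=r.snapshot("side")
        a,b=[int(x) for x in proj(S,O+np.array([R0@[.028,-.019,0],R0@[.064,-.019,0]]))[:,1]]
        rows=np.arange(a,b);A.append(edges(S,rows,218,262))
    L,Rr=np.mean(A,0);print(rows[[0,-1]],L.round(1),Rr.round(1))
    def model(d,zz,e):  # tilt d about y_t, column shift e
        Q=R0@Ro.from_euler("y",d).as_matrix();p=proj(S,O+np.array([Q@[x,-.019,zz] for x in(.02,.07)]))
        return p[0,0]+(rows-p[0,1])*(p[1,0]-p[0,0])/(p[1,1]-p[0,1])
    for nm,E,zz in(("under",L,-.017),("top",Rr,.017)):
        f=np.polyfit(rows,E,1);f0=np.polyfit(rows,model(0,zz,0),1);f1=np.polyfit(rows,model(.05,zz,0),1)
        print(nm,"slope",f[0].round(4),"model",f0[0].round(4),"tilt est deg",np.degrees((f[0]-f0[0])/(f1[0]-f0[0])*.05).round(2),"col offset",(E-model(0,zz,0)).mean().round(2))
E
python3 tilt.py
```

```text
[201 212] [227.9 227.9 227.8 227.9 228.  227.9 227.6 227.6 227.6 227.6 227.5 225.3] [242.8 242.8 242.8 242.8 242.8 242.9 242.9 242.9 243.1 243.6 248.6 255.3]
under slope -0.1226 model 0.0552 tilt est deg 7.57 col offset -2.36
top slope 0.6856 model 0.0256 tilt est deg -28.24 col offset -0.77
```

```bash
cat > t2.py <<'E'
from fin import *
S0=pickle.load(open("side.pkl","rb"));S1=pickle.load(open("n.pkl","rb"))[0]
C=Ro.from_euler("xyz",[-3.1405,-.748,.26]).as_matrix();O1=np.array([.4408,-.2964,.4563])+D*C[:,2];R1=C@M.T
for nm,s,R,O in(("stand",S0,RT,P),("lift",S1,R1,O1+R1@[.005,0,0])):
    q=s["color"].astype(float);q=cv2.GaussianBlur(q[:,:,0]-q[:,:,2],(0,0),.7)
    x0,x1=.015,.066
    def mod(d,z):
        Q=R@Ro.from_euler("y",d).as_matrix();return proj(s,O+np.array([Q@[x,.019,z] for x in(x0,x1)]))
    p=mod(0,-.017);cols=np.arange(int(p[:,0].min())+1,int(p[:,0].max()));mid=mod(0,0).mean(0)[1]
    E=[];U=[]
    for c in cols:
        a=q[:,c];v=int(mid)+2;t=.5*a[v-2:v+4].max()
        w=v
        while a[w]>t and w<v+20:w+=1
        E.append(w-1+(a[w-1]-t)/(a[w-1]-a[w]))
        w=v
        while a[w]>t and w>v-20:w-=1
        U.append(w+1-(a[w+1]-t)/(a[w+1]-a[w]))
    for lab,E,z in(("bottom",E,-.017),("top",U,.017)):
        E=np.array(E);f=np.polyfit(cols,E,1);sl=lambda p:(p[1,1]-p[0,1])/(p[1,0]-p[0,0])
        k0,k1=sl(mod(0,z)),sl(mod(.05,z));res=E-np.polyval(f,cols)
        print(nm,lab,"tilt deg vs assumed",np.degrees((f[0]-k0)/(k1-k0)*.05).round(2),"row off",(E.mean()-mod(0,z)[:,1].mean()).round(2),"rms",res.std().round(2),len(cols))
    print(q.shape)
E
python3 t2.py
```

```text
stand bottom tilt deg vs assumed 5.56 row off -0.52 rms 0.16 17
stand top tilt deg vs assumed -8.63 row off -1.33 rms 1.11 17
(384, 512)
lift bottom tilt deg vs assumed 3.19 row off -0.58 rms 0.21 19
lift top tilt deg vs assumed -3.76 row off -1.12 rms 0.94 19
(384, 512)
```

```bash
cat >> fin.py <<'E'
d=np.radians(2.0);Ry=Ro.from_euler("y",d).as_matrix()
M=Ry.T@M;RF=RTf@M          # M: tool axes in the thermometer's (drooped) frame
TG=np.array([.5215,.068,.252])-D*RF[:,2]
E
python3 -c "
from fin import *
go(TG,RF)"
```

```text
rot [-0.0001  0.0363  0.0033] |0.036| then shift [0.0116 0.0003 0.0178] |0.021|
```

```bash
python3 shift.py '0 .018 .0016 .0029 0 .0044 .3;0 .0183 .0017 .0029 .0003 .0045 .3;0 0 0 .003 0 .0045 .3;0 0 0 .0028 0 .0044 .3;0 0 0 0 0 0 .3;0 0 0 0 0 0 .3;0 0 0 0 0 0 .3'
cat > t3.py <<'E'
from tilt import *
o=r.observe();print(o["joints"].round(3));C=Ro.from_euler("xyz",o["eef_rot"]).as_matrix();R0=C@M.T;O=o["tool_pos"]+D*C[:,2]+R0@[.005,0,0]
print("lens",O+R0@[.089,0,0],"x",R0[:,0].round(4))
S=r.snapshot("side");T=r.snapshot("top")
pa,pb=proj(S,O+np.array([R0@[.022,-.019,0],R0@[.07,-.019,0]]));rows=np.arange(int(pa[1]),int(pb[1]))
L,Rr=np.mean([edges(r.snapshot("side"),rows,222,254) for k in range(4)],0)
m=lambda zz:np.polyval(np.polyfit(*proj(S,O+np.array([R0@[x,-.019,zz] for x in(.02,.07)]))[:,::-1].T,1),rows)
print(rows[0]);print(L.round(1));print((L-m(-.017)).round(1));print(Rr.round(1));print((Rr-m(.017)).round(1))
cv2.imwrite("pics/end.png",S["color"][:,:,::-1]);pickle.dump((S,T),open("e.pkl","wb"))
E
python3 t3.py
```

```text
time: 22.85
tool_pos: [0.421, 0.0369, 0.3649]
eef_rot: [3.142, 0.75, -2.842]
wrist_force: [-0.0, -0.2, -2.9]
grip_width: 0.432
finger_force: 80.2
[-0.266  0.029  2.013  0.752  0.565 -2.675]
lens [0.52171913 0.06802467 0.15770369] x [-4.e-04 -1.e-04 -1.e+00]Traceback (most recent call last):
  File "t3.py", line 6, in <module>
    L,Rr=np.mean([edges(r.snapshot("side"),rows,222,254) for k in range(4)],0)
                  ~~~~~^^^^^^^^^^^^^^^^^^^^^^^^^^^^^^^^^
  File "tilt.py", line 6, in edges
    k=i[0];L.append(lo+k-(a[k]-t)/(a[k]-a[k-1]));k=i[-1];Rr.append(lo+k+(a[k]-t)/(a[k]-a[k+1]))
                                                                                       ~^^^^^
IndexError: index 32 is out of bounds for axis 0 with size 32
```

```bash
python3 - <<'E'
import re
t=open("tilt.py").read()
t=t.replace("i=np.where(a>t)[0]","c=int(np.convolve(a,np.ones(9),'same').argmax());b=np.where(a<=t)[0];i=[b[b<c].max(initial=0)+1,b[b>c].min(initial=len(a)-1)-1]")
open("tilt.py","w").write(t)
E
sed -i 's/rows,222,254/rows,216,258/' t3.py; python3 t3.py
```

```text
[-0.266  0.029  2.013  0.752  0.565 -2.675]
lens [0.52167077 0.06803714 0.15770842] x [-4.e-04 -1.e-04 -1.e+00]
208
[229.4 229.6 229.4 229.1 229.  229.1 229.1 229.1 229.2 229.3 229.4 229.6
 230.2 230.4 242.5]
[-0.7 -0.7 -0.9 -1.3 -1.5 -1.4 -1.5 -1.5 -1.4 -1.4 -1.3 -1.3 -0.6 -0.5
 11.5]
[243.9 243.9 243.9 243.9 244.  244.1 244.7 244.9 249.5 253.4 253.1 252.9
 252.9 253.3 226.9]
[ -1.6  -1.6  -1.6  -1.6  -1.6  -1.5  -1.   -0.8   3.8   7.7   7.3   7.1
   7.1   7.4 -19. ]
```

```bash
python3 shift.py '0 0 0 .0008 .0003 -.0008 .3;0 0 0 0 0 0 .3;0 0 0 0 0 0 .3;0 0 0 0 0 0 .3;0 0 0 0 0 0 .3'
python3 -c "
from workcell import r
print(r.observe()['qvel'].round(4),r.close_job())"
```

```text
time: 23.8
tool_pos: [0.4198, 0.0368, 0.3647]
eef_rot: [3.141, 0.75, -2.842]
wrist_force: [-0.0, 0.1, -1.0]
grip_width: 0.439
finger_force: 80.2
the job is handed in; nothing more can be done
[ 0.0018 -0.0018 -0.001  -0.0003 -0.0001 -0.001 ] None
```

The job is handed in at 23.8 s: the brush lies flat on the bare table, and the arm holds the thermometer nose down about 10 cm above the crust, its lens within a few mm of the tart's middle and within a degree or two of straight down (both worked out from camera fits; I had no pictures left to look at the final pose).

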